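# Put the soldering kit back in its caddy

## Robot

A 6-joint arm with a two-finger parallel gripper is mounted at the origin on a cart in front of the work surface, level with it; the furniture and walls round the work are solid. World frame = base frame: x ahead of the robot, y to its left, z up, the work surface at z = 0. Lengths are in m, angles in rad, forces in N, time in s.
With the tool pointing down it reaches from about 0.4 to 0.925 m from the base axis. Payload 3.4 kg.
Tool frame: the origin (TCP) lies between the finger pads; the fingertips stand 22 mm ahead of it and the grasp point (between the pads) lies 3 mm ahead of it (env.tip_reach is the distance from the TCP to the fingertips, in m); z points along the fingers, y is the line along which they close (so a half turn about z gives the same grasp; the last joint's range is limited). The gripper opens to 85 mm and grips with 20 to 120 N. Pads are 22 mm wide; open, the fingers measure 114 mm over their backs; the gripper's body (76 mm by 85 mm) begins 54 mm behind the grasp point. The pads swing forward as they close: fully open they stand 13 mm farther back than shut.
Start: joints at [-1.308, 0.307, 1.506, -0, 1.328, -0.073], TCP at [0.19, -0.543, 0.253] pointing down, gripper open.
Joint ranges: [-3.12, 3.12], [-1.05, 2.28], [0.14, 2.33], [-1.42, 4.57], [0.1, 2.73], [-2.68, 2.68]. Speed limits (rad/s): [2.57, 2.57, 3.14, 3.14, 3.14, 3.14].

## Interface

Orientations are given as [roll, pitch, yaw] about the fixed x, y, z axes, in that order (R = Rz(yaw) Ry(pitch) Rx(roll)).
In Python, from bench import observe, vision, ticket, env gives the robot as it stands.
- The arm moves only by the tool carry_out, never from a script. Its argument "commands" is a list of rows, each an object with "slide": the shift along the tool's x, y, z in cm, a list of three; "twist": the turn, a rotation vector about the tool's x, y, z in degrees, a list of three; "grip": the closure, from -1 (fully open) to 1 (shut). A call has 1 to 8 rows; each row is the pose to reach, as a shift and turn from the pose commanded when the call began, along the tool's axes at that moment; what a row does not reach only later rows make up. A row lasts 1/8 s, in which the tool goes at most 62.5 mm and 10.7 degrees, less where a joint would pass 70% of its speed; a pose out of reach is approached as far as the arm can. A call with a gripper value outside its range is refused whole. The fingers move at their own pace and stop on an object; "squeeze" is the grip in N (left out, the last holds). Time passes only in rows, so rows that repeat a pose let the fingers close. It gives the time, the measured TCP pose, the force, the opening and the grip force at its end, in the units of the state.
- observe(): the state, without advancing time (a new reading comes with each control period).
- vision.capture(name): name is "scene" or "top"; returns a dict with "color" (420x560x3 uint8, blue, green, red), "camera_matrix" (3x3 intrinsics, pixels), "R" (3x3) and "t" (3): a world point X has camera coordinates R X + t. Camera axes: x right, y down, z forward; pixel columns grow to the right and rows downward; lengths in m; the calibration is good to about 2 mm. A picture is of the moment at which its call begins. There is no depth.
- ticket.finish_job(): hands the job in; it is judged then, once.
The state is a dict: "t": time; "joint_positions": joint angles; "qvel": joint speeds; "joint_torque": joint torques, N m; "tool_pos": TCP position; "tool_rot": TCP orientation; "contact_force": force on the tool from outside, world axes, zero at the start; "wrist_torque": the same for the moment, N m; "width": finger opening in m; "grasp_force": force on a finger pad.
Only numpy, scipy, OpenCV 4.12 (cv2) and the standard library are available. Lean on these libraries where they do the work, as an engineer would, in place of code of your own. Each camera call takes 0.05 s, during which the arm holds its last target. There are 200 camera calls.

## Task

Put the soldering kit back in its caddy, each thing in the holder made for it: the charcoal block flat in the big corner nest, the fire brick flat in the small corner nest, the flux pot upright in the round ring, and the solder pick laid across the two forked uprights, near the middle of its length. Set them down gently, because charcoal and fire brick are brittle and must not be dropped. The wooden forming block and the pencil look much like the kit but would burn there: leave them lying where they are.

Things in the scene. Friction and masses are not known exactly. Their poses are not given: they have to be found in the camera images.
- charcoal_block: Charcoal soldering block: black-brown, flat rectangular, 60 x 80 x 22 mm (own x, y, z), 0.08 to 0.13 kg, lying flat. Origin: centre of its underside, z up. Take it across its 60 mm width (own x). Brittle.
- fire_brick: Offcut of soft fire brick: sandy tan, 35 x 51 x 25 mm (own x, y, z), about 0.1 kg, lying flat. Origin: centre of its underside, z up. Take it across its 35 mm width (own x). Brittle.
- flux_pot: Round white flux pot with a green screw lid, closed tight: 53 mm in diameter, 48 mm tall, about 0.1 kg, standing. White body up to 34 mm, lid from 35 to 48 mm. Origin: centre of its underside, z up. Take it from above in any direction, fingertips about 20 mm over its underside.
- solder_pick: Solder pick: slender steel needle with a blue-green grip, 122 mm long, 8 mm thick, 20 g, lying along its own y. Origin: on its underside at mid length, where it is taken; it reaches from y = -61 (fine point) to +61. Either end may point either way. Does not roll.
- forming_block: Wooden forming block, brown with a small pale paper tag, 36 x 50 x 16 mm (own x, y, z): looks like the fire brick but is wood and does not belong in the caddy. Origin: centre of its underside.
- pencil: Orange hexagonal pencil, 125 x 7 mm, lying along its own y: the size of the solder pick, but wood; it does not belong in the caddy. Origin: on its underside at mid length.
- big_nest: Fixed steel holder, plate 90x106x3 mm (x, y, z), one of four in a row in the soldering caddy (low tray, lip 14 mm over the bench). Origin: centre of the plate's underside, 2 mm over the bench; its floor is at own z = 3. Charcoal block's nest: four corner angles up to z = 16.5 round a bay 76x96 mm (x, y); legs 18 mm, so mid-sides are open for fingers (60 mm on the x sides).
- small_nest: Fixed steel holder, plate 90x106x3 mm (x, y, z), one of four in a row in the soldering caddy (low tray, lip 14 mm over the bench). Origin: centre of the plate's underside, 2 mm over the bench; its floor is at own z = 3. Fire brick's nest: four corner angles up to z = 16.5 round a bay 51x67 mm (x, y); legs 11 mm, so mid-sides are open for fingers (45 mm on the x sides).
- pot_ring: Fixed steel holder, plate 90x106x3 mm (x, y, z), one of four in a row in the soldering caddy (low tray, lip 14 mm over the bench). Origin: centre of the plate's underside, 2 mm over the bench; its floor is at own z = 3. Flux pot's seat: a round ring, 70 mm inside, 76 outside, up to z = 12.5.
- pick_rest: Fixed steel holder, plate 90x106x3 mm (x, y, z), one of four in a row in the soldering caddy (low tray, lip 14 mm over the bench). Origin: centre of the plate's underside, 2 mm over the bench; its floor is at own z = 3. Pick's rest: forked uprights at y = -35 and +35, open between. The pick lies across both, along y, on saddles at z = 24.5, between prongs up to z = 40, 26 mm apart in x.

How it is judged:
At the end, for the whole second after the job is handed in: Block, brick flat on their nests' floors, within 12 mm of centre in x and y, 0.35 rad of yaw; pot upright in its ring, within 12 mm; pick on both saddles, within 12 mm across, 18 along, 0.3 rad; all released, at rest; forming block and pencil within 20 mm of their start (x of charcoal_block in the frame of big_nest between -0.012 and 0.012 m and y of charcoal_block in the frame of big_nest between -0.012 and 0.012 m and z of charcoal_block in the frame of big_nest below 0.006 m and angle between each of charcoal_block, fire_brick, flux_pot's own z axis and vertical below 0.08 rad and angle between the y axis of charcoal_block and the y axis of big_nest, either way round below 0.35 rad and x of fire_brick in the frame of small_nest between -0.012 and 0.012 m and y of fire_brick in the frame of small_nest between -0.012 and 0.012 m and z of fire_brick in the frame of small_nest below 0.006 m and angle between the y axis of fire_brick and the y axis of small_nest, either way round below 0.35 rad and horizontal distance between flux_pot and pot_ring below 0.012 m and z of flux_pot in the frame of pot_ring below 0.006 m and x of solder_pick in the frame of pick_rest between -0.012 and 0.012 m and y of solder_pick in the frame of pick_rest between -0.018 and 0.018 m and z of solder_pick in the frame of pick_rest between 0.018 and 0.034 m and angle between the y axis of solder_pick and the y axis of pick_rest, either way round below 0.3 rad and linear speed of each of charcoal_block, fire_brick, flux_pot, solder_pick below 0.02 m/s and distance of each of forming_block, pencil from where it was at the start of the episode below 0.02 m); the robot touches nothing.
It fails at once if the wooden forming block or the pencil is moved by more than 30 mm (distance of any of forming_block, pencil from where it was at the start of the episode above 0.03 m).
It fails at once if the charcoal block, the fire brick or the flux pot is dropped (falls out of the fingers faster than 0.75 m/s, a fall of about 3 cm) ((linear speed of charcoal_block above 0.75 m/s and contact force between the fingers and charcoal_block below 0.05 N) or (linear speed of fire_brick above 0.75 m/s and contact force between the fingers and fire_brick below 0.05 N) or (linear speed of flux_pot above 0.75 m/s and contact force between the fingers and flux_pot below 0.05 N)).
It also fails if it takes over 96 s, if anything falls off the work surface, if the arm or the gripper's body presses on something with over 40 N, if the wrist force passes 120 N, or if a joint passes its speed limit or range.

## Working session

There is one attempt and no reset: what is moved stays moved. The work goes in short steps, Python scripts to look and compute and a tool call to move; the robot and the scene stay as the last step left them, time stands still between calls to the robot, and variables do not carry over. Pictures are saved under pics/ and viewed, at most 14 in all, crops included, and the job is handed in when it is done.

Besides the shell and the picture viewer there is one more tool, called after "Request:" in YAML: its name, and indented under it one key for each argument. carry_out: Moves the arm, as the interface text tells. Its arguments: {"type":"object","properties":{"commands":{"type":"array"},"squeeze":{"type":"number"}},"required":["commands"]}

```bash
mkdir -p pics; ls; python3 - <<'E'
from bench import observe, vision, ticket, env
import cv2
for n in("scene","top"):
    c=vision.capture(n); cv2.imwrite(f"pics/{n}0.png",c["color"]); print(n,c["camera_matrix"],c["R"],c["t"])
s=observe();print(s)
E
```

```text
pics
scene [[416.38738797   0.         283.07980831]
 [  0.         416.38738797 208.4401579 ]
 [  0.           0.           1.        ]] [[ 4.44417173e-01 -8.95819717e-01 -6.41346520e-04]
 [-3.67905523e-01 -1.81865483e-01 -9.11904859e-01]
 [ 8.16785714e-01  4.05502135e-01 -4.10401166e-01]] [-0.42915194  0.18072904  0.62494477]
top [[390.38410079   0.         291.61718299]
 [  0.         390.38410079 213.2949246 ]
 [  0.           0.           1.        ]] [[ 0.01966506 -0.99979956 -0.00375723]
 [-0.97941925 -0.0185089  -0.20098594]
 [ 0.20087611  0.0076323  -0.97958692]] [-0.24207679  0.52983425  0.79549909]
{'t': 0.1, 'joint_positions': array([-1.30749906e+00,  3.07515740e-01,  1.50757451e+00,  2.75883082e-06,
        1.32839349e+00, -7.34782142e-02]), 'qvel': array([ 1.72872379e-03, -2.05894425e-03, -1.57161109e-03,  2.52814387e-05,
       -6.07910925e-04,  5.47585343e-04]), 'joint_torque': array([ 3.72020731e-04, -4.58530068e+01, -2.52608693e+01, -2.73161299e-05,
        5.55424544e-03,  1.20629574e-05]), 'tool_pos': array([ 0.1898392 , -0.54212255,  0.25245108]), 'tool_rot': array([-3.13970687e+00, -1.41497974e-04,  3.36774686e-01]), 'contact_force': array([0.21042411, 0.29671772, 0.24413287]), 'wrist_torque': array([0.00512625, 0.02111581, 0.0636482 ]), 'grasp_force': 0.0, 'width': 0.08497388239342193}
```

View pics/top0.png

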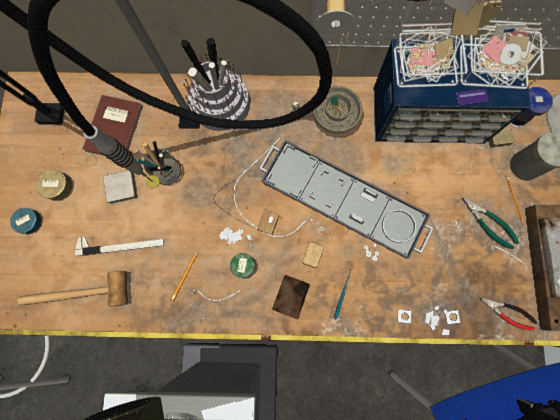

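View pics/scene0.png

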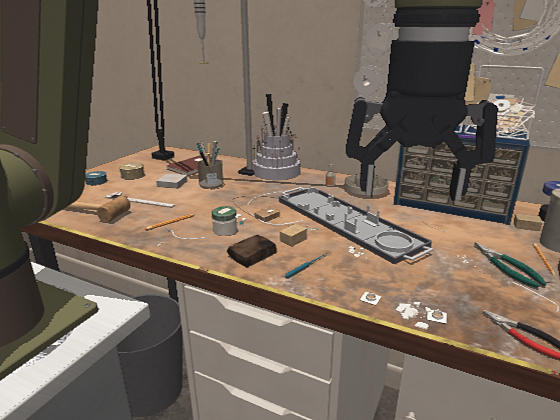

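Top view: charcoal block (291,297), fire brick (313,254), pot (243,265), pick (343,292), forming block (269,221), pencil (185,277). The caddy runs from (289,168), the big nest, through (326,187) small nest and (363,207) pick rest to (402,226), the ring. The scene view agrees.

```bash
cat > h.py <<'E'
import numpy as np, cv2
from bench import observe, vision, ticket, env
def ray(c,px,z):
    K,R,t=c["camera_matrix"],c["R"],c["t"]; C=-R.T@t
    d=R.T@np.linalg.inv(K)@np.array([px[0],px[1],1.]); return C+d*(z-C[2])/d[2]
def proj(c,X):
    p=c["camera_matrix"]@(c["R"]@np.asarray(X)+c["t"]); return p[:2]/p[2]
E
python3 - <<'E'
from h import *
c=vision.capture("top"); im=c["color"]; print("C",-c["R"].T@c["t"])
hsv=cv2.cvtColor(im,cv2.COLOR_BGR2HSV)
for n,p in dict(char=(291,297),brick=(313,254),pot=(243,265),pick=(342,295),form=(265,221),penc=(185,277),tab=(330,320),tab2=(300,235),tray=(326,187)).items(): print(n,hsv[p[1],p[0]],im[p[1],p[0]])
cv2.imwrite("pics/cropA.png",cv2.resize(im[130:330,220:440],None,fx=3,fy=3,interpolation=cv2.INTER_CUBIC)[:600])
E
```

```text
C [ 0.36389356 -0.23829311  0.8848402 ]
char [ 14 113  90] [50 68 90]
brick [ 19 107 208] [121 177 208]
pot [ 29  29 235] [208 234 235]
pick [ 95 202 126] [126 109  26]
form [ 16 119 178] [ 95 139 178]
penc [ 15 176 158] [ 49 104 158]
tab [ 16  94 181] [114 149 181]
tab2 [ 15 115 184] [101 142 184]
tray [ 49  11 179] [171 179 174]
```

View pics/cropA.png

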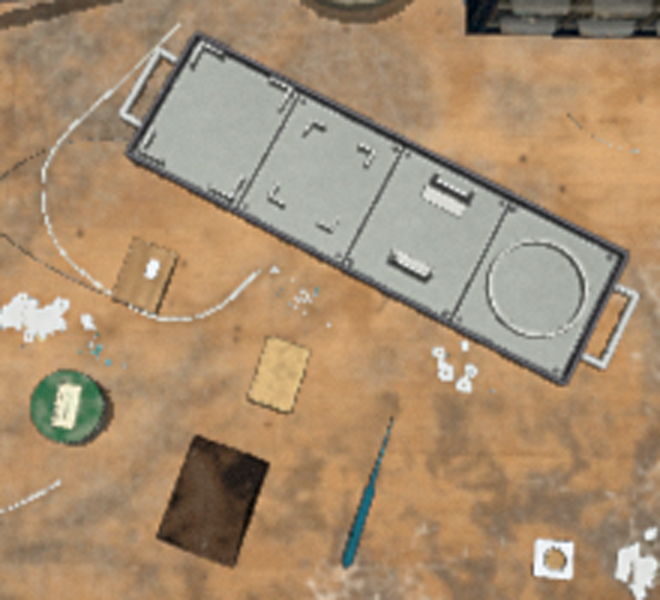

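The crop (3x, offset 220,130) shows the objects clearly. Tray rim corners in the crop: (196,35), (628,252), (567,383), (128,157). Ring centre is about (536,290).

```bash
python3 - <<'E'
from h import *
c=vision.capture("top"); im=c["color"]; hsv=cv2.cvtColor(im,cv2.COLOR_BGR2HSV)
H,S,V=[hsv[...,i].astype(int) for i in range(3)]
def blob(m,box):
    x0,y0,x1,y1=box; k=np.zeros(m.shape,np.uint8); k[y0:y1,x0:x1]=m[y0:y1,x0:x1]*255
    k=cv2.morphologyEx(k,cv2.MORPH_CLOSE,np.ones((3,3)))
    return max(cv2.findContours(k,0,2)[0],key=cv2.contourArea)
def rect(n,m,box,z):
    q=blob(m,box); w=np.array([ray(c,p[0],z)[:2] for p in q]); r=cv2.minAreaRect((w*1000).astype(np.float32))
    b=cv2.boxPoints(r); e=[b[1]-b[0],b[2]-b[1]]; l=max(e,key=np.linalg.norm)
    print(n,np.round(r[0],1),np.round(r[1],1),"long axis deg",round(np.degrees(np.arctan2(l[1],l[0]))%180,1)); return w
rect("char",V<125,(265,268,318,325),.022)
rect("brick",(V>195)&(S>70)&(H>16),(298,236,328,272),.025)
rect("pick",(H>85)&(H<110)&(S>100),(325,255,360,330),.005)
rect("pot",(H>50)&(H<90)&(S>80),(225,245,265,285),.048)
rect("form",(S>100)&(H>15)&(V<175),(255,205,285,240),.016)
rect("penc",(S>165)&(V>140),(165,248,205,305),.004)
P=lambda x,y,z: ray(c,(220+(x+.5)/3-.5,130+(y+.5)/3-.5),z)[:2]*1000
co=np.array([P(*p,.014) for p in [(196,35),(628,252),(567,383),(128,157)]]); print(co.round(1))
print("tray c",co.mean(0),"len",np.linalg.norm(co[1]-co[0]),np.linalg.norm(co[2]-co[3]),np.linalg.norm(co[3]-co[0]),np.linalg.norm(co[1]-co[2]))
for a,b in [((297,90),(243,208)),((403,150),(347,262)),((510,207),(453,318))]: print((P(*a,.005)+P(*b,.005))/2)
u=(co[1]-co[0]+co[2]-co[3]);u/=np.linalg.norm(u);print("u",u,np.degrees(np.arctan2(u[1],u[0])))
print("ring",P(536,290,.0145))
for i in (-1.5,-.5,.5,1.5): print((co.mean(0)+u*92*i).round(1))
E
```

```text
char [ 357.4 -233.4] [60.2 80.2] long axis deg 161.3
brick [ 448.9 -279.8] [31.2 46.7] long axis deg 162.3
pick [ 347.6 -342. ] [ 6.1 72.5] long axis deg 161.0
pot [ 429.6 -140.4] [37.9 19.4] long axis deg 18.9
form [ 526.  -170.3] [25.2 52.6] long axis deg 150.6
penc [400.1   4.5] [ 6.8 93. ] long axis deg 156.0
[[ 716.  -212.4]
 [ 547.5 -543.8]
 [ 447.5 -493.7]
 [ 615.2 -162.2]]
tray c [ 581.53616488 -353.04137522] len 371.7870546792641 371.4239888352604 112.64761573386896 111.93011622767102
[ 626.80167164 -272.3229384 ]
[ 582.4715701  -353.89193469]
[ 539.50770805 -434.94109898]
u [-0.45236895 -0.89183089] -116.89577498270792
ring [ 516.87134036 -473.03355447]
[ 644. -230.]
[ 602.3 -312. ]
[ 560.7 -394.1]
[ 519.1 -476.1]
```

```bash
cat >> h.py <<'E'
from scipy.spatial.transform import Rotation as Ro
def go(x,y,z,yawdeg,s=None):
    "slide (cm) and twist (deg) from the present pose to TCP x,y,z (mm), pointing down at yaw"
    s=s or observe(); R0=Ro.from_euler("xyz",s["tool_rot"]); R1=Ro.from_euler("xyz",[np.pi,0,np.radians(yawdeg)])
    d=R0.inv().apply(np.array([x,y,z])/1000-s["tool_pos"])*100; w=(R0.inv()*R1).as_rotvec(degrees=True)
    print("slide",d.round(2),"twist",w.round(1))
E
python3 - <<'E'
from h import *
print(env.tip_reach, [a for a in dir(env) if a[0]!='_'])
c=vision.capture("top")
P=lambda x,y,z: ray(c,(220+(x+.5)/3-.5,130+(y+.5)/3-.5),z)[:2]*1000
pot=P(66,406,.048); print("pot",pot,"pick ends",P(392,415,.004),P(347,567,.004),"mid",(P(392,415,.004)+P(347,567,.004))/2)
# handpiece/hose height: two-view triangulation
d=vision.capture("scene")
M=[k["camera_matrix"]@np.c_[k["R"],k["t"]] for k in (c,d)]
X=cv2.triangulatePoints(M[0],M[1],np.array([[150.],[165]]),np.array([[203.],[62]]));print("handpiece tip",(X[:3]/X[3]).ravel())
go(*pot,150,-19)
E
```

```text
0.022 ['MotionError', 'tip_reach']
pot [ 421.00648613 -127.53764484] pick ends [ 422.06183088 -365.25618697] [ 311.6995218  -331.40007834] mid [ 366.88067634 -348.32813265]
handpiece tip [ 0.54070703 -0.01981336  0.33843547]
slide [ 35.52 -31.52  10.32] twist [-0.   0.  38.3]
```

Request:
carry_out:
  commands:
    - {"slide": [4.5,-4,1],"twist": [0,0,5],"grip": -1}
    - {"slide": [9,-8,2.5],"twist": [0,0,10],"grip": -1}
    - {"slide": [13.5,-12,4],"twist": [0,0,15],"grip": -1}
    - {"slide": [18,-16,5.5],"twist": [0,0,20],"grip": -1}
    - {"slide": [22.5,-20,7],"twist": [0,0,25],"grip": -1}
    - {"slide": [27,-24,8.5],"twist": [0,0,30],"grip": -1}
    - {"slide": [31.5,-28,10],"twist": [0,0,35],"grip": -1}
    - {"slide": [35.5,-31.5,10.3],"twist": [0,0,38.3],"grip": -1}
  squeeze: 30

```text
t: 1.3
tool_pos: [0.4211, -0.1259, 0.1496]
tool_rot: [-3.141, 0.001, -0.333]
contact_force: [1.1, -0.2, 0.1]
width: 0.0855
grasp_force: 0.0
```

```bash
python3 - <<'E'
from h import *
s=observe(); print(s["tool_pos"],np.degrees(s["tool_rot"]),s["joint_positions"],s["contact_force"])
go(421,-127.5,44,-19)
a=[vision.capture(n)["color"] for n in("top","scene")]
cv2.imwrite("pics/p1.png",np.hstack([cv2.resize(i,(400,300)) for i in a]))
E
```

```text
[ 0.42113872 -0.12594976  0.149601  ] [-1.79994154e+02  7.08731344e-02 -1.90974085e+01] [-3.86782632e-01  2.36982905e-01  1.92140386e+00  4.29509271e-05
  9.84446547e-01  1.51730263e+00] [ 1.08522476 -0.19864745  0.05489952]
slide [ 0.05  0.15 10.56] twist [-0.   0.1 -0.1]
```

View pics/p1.png

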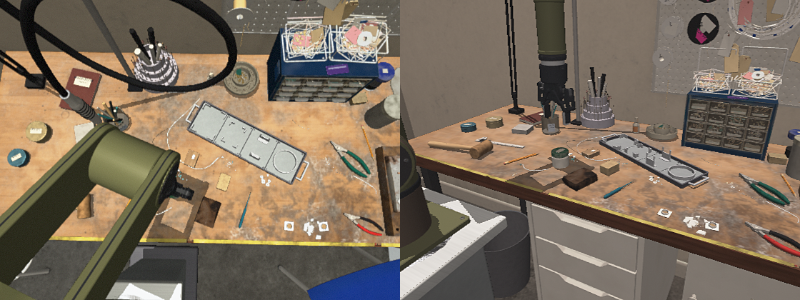

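Side by side: the gripper is over the pot at the left, clear of the handpiece. Descending.

Request:
carry_out:
  commands:
    - {"slide": [0,0.15,4],"twist": [0,0,0],"grip": -1}
    - {"slide": [0,0.15,7],"twist": [0,0,0],"grip": -1}
    - {"slide": [0,0.15,9.5],"twist": [0,0,0],"grip": -1}
    - {"slide": [0,0.15,11],"twist": [0,0,0],"grip": -1}
    - {"slide": [0,0.15,11],"twist": [0,0,0],"grip": 1}
    - {"slide": [0,0.15,11],"twist": [0,0,0],"grip": 1}
    - {"slide": [0,0.15,11],"twist": [0,0,0],"grip": 1}
    - {"slide": [0,0.15,11],"twist": [0,0,0],"grip": 1}
  squeeze: 35

```text
t: 2.4
tool_pos: [0.421, -0.13, 0.0411]
tool_rot: [3.141, -0.002, -0.331]
contact_force: [-1.2, -0.6, 4.1]
width: 0.0506
grasp_force: 36.9
```

Request:
carry_out:
  commands:
    - {"slide": [0,0,-2],"twist": [0,0,0],"grip": 1}
    - {"slide": [0,0,-5],"twist": [0,0,0],"grip": 1}
    - {"slide": [0,0,-9],"twist": [0,0,0],"grip": 1}

```text
t: 2.78
tool_pos: [0.4197, -0.1292, 0.1308]
tool_rot: [-3.141, 0.002, -0.331]
contact_force: [0.2, -1.5, -1.6]
width: 0.0505
grasp_force: 37.0
```

```bash
python3 - <<'E'
from h import *
s=observe(); print(s["tool_pos"],s["width"],s["grasp_force"])
c=vision.capture("scene"); p=proj(c,s["tool_pos"]+[0,0,-.003]);print(p)
im=c["color"]; x,y=p.astype(int)
cv2.imwrite("pics/p2.png",cv2.resize(im[y-60:y+60,x-70:x+70],None,fx=4,fy=4))
go(519,-475,131,-27)
E
```

```text
[ 0.41965487 -0.12916727  0.13077982] 0.05045535331411344 37.00848199797633
[221.78592834 176.25604032]
slide [20.31 29.46  0.61] twist [-0.  -0.4  8. ]
```

View pics/p2.png

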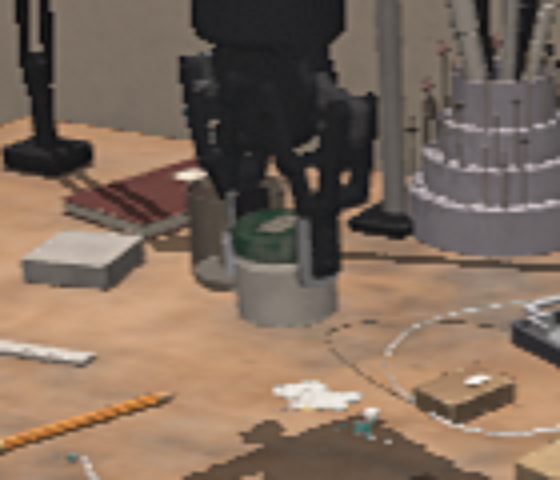

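The pot hangs upright between the pads, about centred (crop 288 against TCP 280). On to the ring.

Request:
carry_out:
  commands:
    - {"slide": [2,3,0.5],"twist": [0,0,1],"grip": 1}
    - {"slide": [5,7.2,0.5],"twist": [0,0,2],"grip": 1}
    - {"slide": [8.4,12.2,0.5],"twist": [0,0,4],"grip": 1}
    - {"slide": [11.8,17.2,0.5],"twist": [0,0,5],"grip": 1}
    - {"slide": [15.2,22.2,0.5],"twist": [0,0,6],"grip": 1}
    - {"slide": [18.2,26.5,0.5],"twist": [0,0,7],"grip": 1}
    - {"slide": [20.2,29.4,0.6],"twist": [0,0,8],"grip": 1}
    - {"slide": [20.2,29.4,0.6],"twist": [0,0,8],"grip": 1}

```text
t: 3.82
tool_pos: [0.5161, -0.4764, 0.1237]
tool_rot: [3.141, -0.002, -0.473]
contact_force: [-0.5, 0.2, -1.4]
width: 0.0508
grasp_force: 37.0
```

```bash
python3 - <<'E'
from h import *
s=observe(); print(s["tool_pos"],np.degrees(s["tool_rot"]),s["width"],s["grasp_force"])
go(518,-474.5,46,-27)
E
```

```text
[ 0.51614886 -0.47640318  0.12367632] [ 1.79939359e+02 -9.97356459e-02 -2.71251260e+01] 0.050752938550983555 37.040222577504665
slide [ 0.06 -0.26  7.77] twist [ 0.1 -0.1 -0.1]
```

Request:
carry_out:
  commands:
    - {"slide": [0,-0.2,3],"twist": [0,0,0],"grip": 1}
    - {"slide": [0,-0.2,5.2],"twist": [0,0,0],"grip": 1}
    - {"slide": [0,-0.2,6.6],"twist": [0,0,0],"grip": 1}
    - {"slide": [0,-0.2,7.4],"twist": [0,0,0],"grip": 1}
    - {"slide": [0,-0.2,7.75],"twist": [0,0,0],"grip": 1}
    - {"slide": [0,-0.2,7.75],"twist": [0,0,0],"grip": 1}

```text
t: 4.58
tool_pos: [0.5169, -0.4716, 0.0472]
tool_rot: [3.141, -0.001, -0.471]
contact_force: [-0.6, -0.4, -0.2]
width: 0.0502
grasp_force: 37.0
```

Request:
carry_out:
  commands:
    - {"slide": [0,0,0.15],"twist": [0,0,0],"grip": 1}
    - {"slide": [0,0,0.15],"twist": [0,0,0],"grip": -0.5}
    - {"slide": [0,0,0.15],"twist": [0,0,0],"grip": -0.8}
    - {"slide": [0,0,0.15],"twist": [0,0,0],"grip": -0.8}
    - {"slide": [0,0,-2],"twist": [0,0,0],"grip": -0.8}
    - {"slide": [0,0,-5],"twist": [0,0,0],"grip": -0.8}
    - {"slide": [0,0,-9],"twist": [0,0,0],"grip": -1}
    - {"slide": [0,0,-9],"twist": [0,0,0],"grip": -1}

```text
t: 5.58
tool_pos: [0.5187, -0.4735, 0.1412]
tool_rot: [3.139, -0.008, -0.471]
contact_force: [-0.1, 0.5, -0.5]
width: 0.0853
grasp_force: 0.0
```

```bash
python3 - <<'E'
from h import *
s=observe(); print(s["tool_pos"],np.degrees(s["tool_rot"]),s["width"])
go(367,-348,130,-18)
c=vision.capture("scene")
cv2.imwrite("pics/p3.png",cv2.resize(c["color"][170:290,270:450],None,fx=3,fy=3))
E
```

```text
[ 0.51867894 -0.47352705  0.14123055] [179.84451923  -0.46408322 -27.00392006] 0.08533121007271881
slide [-19.22  -4.3    0.96] twist [ 0.2 -0.5 -9. ]
```

View pics/p3.png

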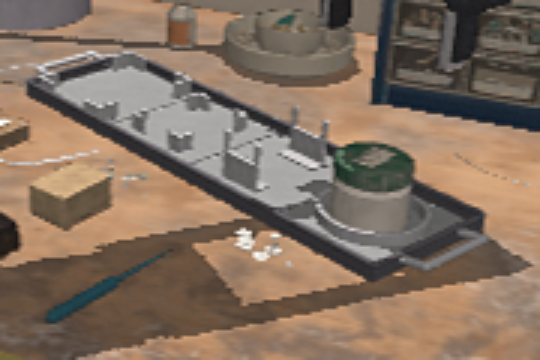

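The pot stands upright in its ring (crop 373,190). Next the pick.

Request:
carry_out:
  commands:
    - {"slide": [-3,-0.7,0.2],"twist": [0,0,-2],"grip": -1}
    - {"slide": [-8,-1.8,0.5],"twist": [0,0,-4],"grip": -0.6}
    - {"slide": [-14,-3.1,0.8],"twist": [0,0,-6],"grip": -0.5}
    - {"slide": [-18,-4,1],"twist": [0.1,-0.3,-8],"grip": -0.5}
    - {"slide": [-19.2,-4.3,1],"twist": [0.2,-0.5,-9],"grip": -0.5}
    - {"slide": [-19.2,-4.3,3],"twist": [0.2,-0.5,-9],"grip": -0.5}
    - {"slide": [-19.2,-4.3,3],"twist": [0.2,-0.5,-9],"grip": -0.5}

```text
t: 6.5
tool_pos: [0.365, -0.3458, 0.1055]
tool_rot: [-3.136, 0.01, -0.314]
contact_force: [-0.3, -0.4, -0.0]
width: 0.0643
grasp_force: 0.0
```

```bash
python3 - <<'E'
from h import *
s=observe(); print(s["tool_pos"],np.degrees(s["tool_rot"]),s["width"])
go(367,-348,26,-18)
E
```

```text
[ 0.36498572 -0.34584933  0.10553685] [-179.68994636    0.59655837  -18.01147509] 0.06433938644099231
slide [0.34 0.19 7.95] twist [-0.3  0.6 -0. ]
```

Request:
carry_out:
  commands:
    - {"slide": [0.2,0.2,3],"twist": [0,0,0],"grip": -0.5}
    - {"slide": [0.2,0.2,5.5],"twist": [0,0,0],"grip": -0.5}
    - {"slide": [0.2,0.2,7.2],"twist": [0,0,0],"grip": -0.5}
    - {"slide": [0.2,0.2,7.9],"twist": [0,0,0],"grip": -0.3}
    - {"slide": [0.2,0.2,7.9],"twist": [0,0,0],"grip": 1}
    - {"slide": [0.2,0.2,7.9],"twist": [0,0,0],"grip": 1}
    - {"slide": [0.2,0.2,7.9],"twist": [0,0,0],"grip": 1}
    - {"slide": [0.2,0.2,7.9],"twist": [0,0,0],"grip": 1}

```text
t: 7.5
tool_pos: [0.3663, -0.3485, 0.0286]
tool_rot: [-3.138, 0.007, -0.314]
contact_force: [0.2, 0.4, 3.7]
width: 0.0065
grasp_force: 34.5
```

Request:
carry_out:
  commands:
    - {"slide": [0,0,0],"twist": [0,0,0],"grip": 1}
    - {"slide": [0,0,0],"twist": [0,0,0],"grip": 1}

```text
t: 7.75
tool_pos: [0.3664, -0.3486, 0.0285]
tool_rot: [-3.138, 0.007, -0.314]
contact_force: [0.1, 1.3, 5.6]
width: 0.0066
grasp_force: 34.8
```

Request:
carry_out:
  commands:
    - {"slide": [0,0,-1.5],"twist": [0,0,0],"grip": 1}
    - {"slide": [0,0,-5],"twist": [0,0,0],"grip": 1}
    - {"slide": [0,0,-9],"twist": [0,0,0],"grip": 1}
    - {"slide": [0,0,-9],"twist": [0,0,0],"grip": 1}

```text
t: 8.25
tool_pos: [0.368, -0.3503, 0.1213]
tool_rot: [-3.141, 0.002, -0.314]
contact_force: [-0.5, 0.7, -0.0]
width: 0.0062
grasp_force: 34.2
```

```bash
python3 - <<'E'
from h import *
s=observe(); print(s["tool_pos"],np.degrees(s["tool_rot"]),s["width"])
c=vision.capture("scene"); p=proj(c,s["tool_pos"]); print(p); x,y=p.astype(int)
cv2.imwrite("pics/p4.png",cv2.resize(c["color"][y-50:y+50,x-70:x+70],None,fx=4,fy=4))
go(560.7,-394,118,-27)
E
```

```text
[ 0.36800184 -0.35032884  0.12132289] [-1.79972493e+02  1.27886341e-01 -1.79989229e+01] 0.006150683730960291
[310.40566212 207.54169898]
slide [19.79 -1.73  0.08] twist [-0.1  0.3  9. ]
```

View pics/p4.png

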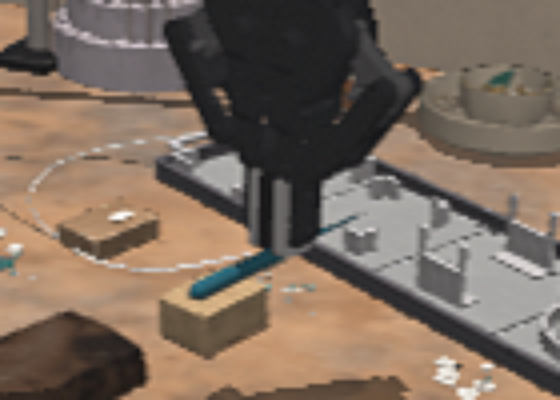

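The pick is held level in the fingertips near its middle (crop 193..357, grip at 283). Carrying it to the rest.

Request:
carry_out:
  commands:
    - {"slide": [3,-0.3,0],"twist": [0,0,1.5],"grip": 1}
    - {"slide": [8,-0.7,0],"twist": [0,0,3.5],"grip": 1}
    - {"slide": [13,-1.1,0],"twist": [0,0,6],"grip": 1}
    - {"slide": [17.5,-1.5,0],"twist": [0,0,8],"grip": 1}
    - {"slide": [19.8,-1.7,0],"twist": [0,0,9],"grip": 1}
    - {"slide": [19.8,-1.7,0],"twist": [0,0,9],"grip": 1}
    - {"slide": [19.8,-1.7,0],"twist": [0,0,9],"grip": 1}

```text
t: 9.18
tool_pos: [0.5582, -0.3926, 0.1148]
tool_rot: [-3.138, 0.013, -0.471]
contact_force: [0.4, 0.2, 0.1]
width: 0.006
grasp_force: 34.2
```

```bash
python3 - <<'E'
from h import *
s=observe(); print(s["tool_pos"],np.degrees(s["tool_rot"]),s["width"])
go(560.7,-394,55,-27)
E
```

```text
[ 0.55816757 -0.39258287  0.11480677] [-179.81267799    0.74237674  -26.9837015 ] 0.005998974396051508
slide [0.37 0.03 5.98] twist [-0.2  0.7  0. ]
```

Request:
carry_out:
  commands:
    - {"slide": [0.2,0,2.5],"twist": [0,0.3,0],"grip": 1}
    - {"slide": [0.2,0,4.5],"twist": [0,0.3,0],"grip": 1}
    - {"slide": [0.2,0,5.5],"twist": [0,0.3,0],"grip": 1}
    - {"slide": [0.2,0,5.9],"twist": [0,0.3,0],"grip": 1}
    - {"slide": [0.2,0,5.9],"twist": [0,0.3,0],"grip": 1}

```text
t: 9.8
tool_pos: [0.5612, -0.3943, 0.0575]
tool_rot: [-3.139, 0.004, -0.471]
contact_force: [-0.1, 0.2, 0.0]
width: 0.0064
grasp_force: 34.2
```

```bash
python3 - <<'E'
from h import *
c=vision.capture("scene")
cv2.imwrite("pics/p5.png",cv2.resize(c["color"][160:260,290:450],None,fx=4,fy=4))
E
```

```text
(no output)
```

View pics/p5.png

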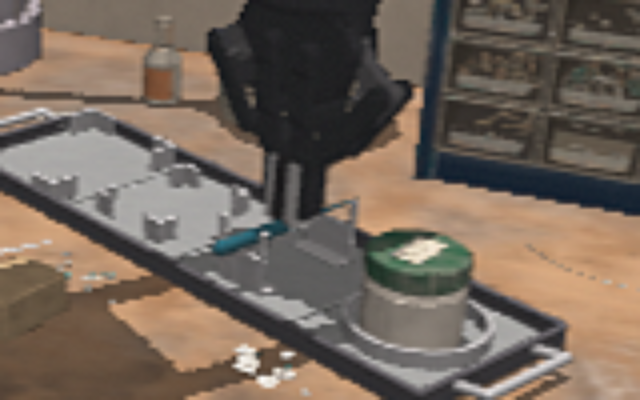

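The pick lies between the prongs of the near fork (225..264), just above the saddle. Lower it a little and release.

Request:
carry_out:
  commands:
    - {"slide": [0,0,0.2],"twist": [0,0,0],"grip": 1}
    - {"slide": [0,0,0.4],"twist": [0,0,0],"grip": 1}
    - {"slide": [0,0,0.4],"twist": [0,0,0],"grip": 1}

```text
t: 10.22
tool_pos: [0.5619, -0.3945, 0.055]
tool_rot: [-3.139, 0.002, -0.471]
contact_force: [-1.3, 0.6, 7.0]
width: 0.0067
grasp_force: 35.3
```

Contact. Release and rise.

Request:
carry_out:
  commands:
    - {"slide": [0,0,0],"twist": [0,0,0],"grip": 0.5}
    - {"slide": [0,0,0],"twist": [0,0,0],"grip": 0.1}
    - {"slide": [0,0,0],"twist": [0,0,0],"grip": -0.2}
    - {"slide": [0,0,0],"twist": [0,0,0],"grip": -0.2}
    - {"slide": [0,0,-2],"twist": [0,0,0],"grip": -0.2}
    - {"slide": [0,0,-5],"twist": [0,0,0],"grip": -0.2}
    - {"slide": [0,0,-8],"twist": [0,0,0],"grip": -0.5}

```text
t: 11.1
tool_pos: [0.5613, -0.3943, 0.1335]
tool_rot: [-3.139, 0.005, -0.471]
contact_force: [0.1, -0.3, -0.5]
width: 0.064
grasp_force: 0.0
```

```bash
python3 - <<'E'
from h import *
s=observe(); print(s["tool_pos"],np.degrees(s["tool_rot"]),s["width"])
go(449,-280,90,-18.3)
E
```

```text
[ 0.56131999 -0.39429473  0.13348696] [-179.82880977    0.27055357  -27.00363976] 0.06395513768845387
slide [-15.18  -5.07   4.44] twist [-0.2  0.3 -8.7]
```

Request:
carry_out:
  commands:
    - {"slide": [-3,-1,0],"twist": [0,0,-2],"grip": -0.6}
    - {"slide": [-7.5,-2.5,0.5],"twist": [0,0,-4],"grip": -0.6}
    - {"slide": [-12,-4,2],"twist": [0,0,-6.5],"grip": -0.6}
    - {"slide": [-14.6,-4.9,3],"twist": [0,0,-8.7],"grip": -0.6}
    - {"slide": [-15.2,-5.1,4.4],"twist": [0,0,-8.7],"grip": -0.6}
    - {"slide": [-15.2,-5.1,4.4],"twist": [0,0,-8.7],"grip": -0.6}
    - {"slide": [-15.2,-5.1,4.4],"twist": [0,0,-8.7],"grip": -0.6}

```text
t: 11.98
tool_pos: [0.4501, -0.2806, 0.0903]
tool_rot: [-3.139, 0.002, -0.32]
contact_force: [0.6, -0.1, 0.6]
width: 0.0684
grasp_force: 0.0
```

```bash
python3 - <<'E'
from h import *
s=observe(); print(s["tool_pos"],np.degrees(s["tool_rot"]),s["width"])
go(449,-280,33,-18.3)
E
```

```text
[ 0.45010565 -0.28055751  0.09034085] [-1.79836621e+02  1.05330712e-01 -1.83075941e+01] 0.06844812715014657
slide [-0.11 -0.    5.73] twist [-0.2  0.1 -0. ]
```

Request:
carry_out:
  commands:
    - {"slide": [-0.1,0,2.5],"twist": [0,0,0],"grip": -0.6}
    - {"slide": [-0.1,0,4.5],"twist": [0,0,0],"grip": -0.6}
    - {"slide": [-0.1,0,5.7],"twist": [0,0,0],"grip": -0.6}
    - {"slide": [-0.1,0,5.8],"twist": [0,0,0],"grip": -0.4}
    - {"slide": [-0.1,0,5.8],"twist": [0,0,0],"grip": 1}
    - {"slide": [-0.1,0,5.8],"twist": [0,0,0],"grip": 1}
    - {"slide": [-0.1,0,5.8],"twist": [0,0,0],"grip": 1}
    - {"slide": [-0.1,0,5.8],"twist": [0,0,0],"grip": 1}

```text
t: 12.98
tool_pos: [0.4488, -0.2798, 0.0327]
tool_rot: [-3.139, 0.001, -0.319]
contact_force: [-0.0, 0.4, 5.9]
width: 0.0337
grasp_force: 36.7
```

Request:
carry_out:
  commands:
    - {"slide": [0,0,-1],"twist": [0,0,0],"grip": 1}
    - {"slide": [0,0,-4],"twist": [0,0,0],"grip": 1}
    - {"slide": [0,0,-7],"twist": [0,0,0],"grip": 1}
    - {"slide": [0,0,-7],"twist": [0,0,0],"grip": 1}

```text
t: 13.48
tool_pos: [0.4495, -0.2804, 0.1042]
tool_rot: [-3.14, -0.001, -0.319]
contact_force: [-1.2, -0.9, -0.7]
width: 0.0336
grasp_force: 36.0
```

```bash
python3 - <<'E'
from h import *
s=observe(); print(s["tool_pos"],np.degrees(s["tool_rot"]),s["width"])
c=vision.capture("scene"); p=proj(c,s["tool_pos"]); print(p); x,y=p.astype(int)
cv2.imwrite("pics/p6.png",cv2.resize(c["color"][y-50:y+50,x-70:x+110],None,fx=4,fy=4))
go(604,-313,103,-27)
E
```

```text
[ 0.44953103 -0.28042704  0.1041968 ] [-1.79893923e+02 -7.79479887e-02 -1.83010852e+01] 0.03355056860664073
[293.92880053 194.15255973]
slide [15.79 -1.72 -0.03] twist [-0.2  0.1  8.7]
```

View pics/p6.png

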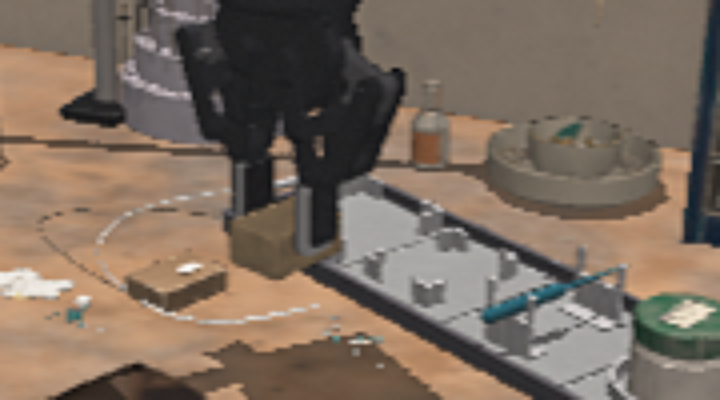

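The pick rests in both forks (crop 485..620). The brick hangs level in the fingers. Carrying it to the small nest.

Request:
carry_out:
  commands:
    - {"slide": [2.5,-0.3,0],"twist": [0,0,2],"grip": 1}
    - {"slide": [6.5,-0.7,0],"twist": [0,0,4],"grip": 1}
    - {"slide": [11,-1.2,0],"twist": [0,0,6],"grip": 1}
    - {"slide": [14.5,-1.6,0],"twist": [0,0,8],"grip": 1}
    - {"slide": [15.8,-1.7,0],"twist": [0,0,8.7],"grip": 1}
    - {"slide": [15.8,-1.7,0],"twist": [0,0,8.7],"grip": 1}
    - {"slide": [15.8,-1.7,0],"twist": [0,0,8.7],"grip": 1}

```text
t: 14.4
tool_pos: [0.6015, -0.3123, 0.1006]
tool_rot: [-3.139, 0.007, -0.471]
contact_force: [0.1, 0.5, -1.3]
width: 0.0334
grasp_force: 35.9
```

```bash
python3 - <<'E'
from h import *
s=observe(); print(s["tool_pos"],np.degrees(s["tool_rot"]),s["width"])
go(604,-312.8,38,-27)
E
```

```text
[ 0.60148601 -0.31226303  0.10059346] [-179.83860065    0.40848968  -26.99971585] 0.03343810633009559
slide [ 0.29 -0.05  6.26] twist [-0.2  0.4 -0. ]
```

Request:
carry_out:
  commands:
    - {"slide": [0.2,0,2],"twist": [0,0.2,0],"grip": 1}
    - {"slide": [0.2,0,4],"twist": [0,0.2,0],"grip": 1}
    - {"slide": [0.2,0,5.2],"twist": [0,0.2,0],"grip": 1}
    - {"slide": [0.2,0,5.9],"twist": [0,0.2,0],"grip": 1}
    - {"slide": [0.2,0,6.2],"twist": [0,0.2,0],"grip": 1}
    - {"slide": [0.2,0,6.2],"twist": [0,0.2,0],"grip": 1}

```text
t: 15.15
tool_pos: [0.6054, -0.3138, 0.0397]
tool_rot: [-3.139, -0.0, -0.471]
contact_force: [-0.2, -0.1, -1.4]
width: 0.0335
grasp_force: 35.9
```

Request:
carry_out:
  commands:
    - {"slide": [-0.1,0,0.2],"twist": [0,0,0],"grip": 1}
    - {"slide": [-0.1,0,0.3],"twist": [0,0,0],"grip": 1}
    - {"slide": [-0.1,0,0.3],"twist": [0,0,0],"grip": 1}

```text
t: 15.52
tool_pos: [0.6048, -0.3134, 0.0377]
tool_rot: [-3.139, -0.001, -0.471]
contact_force: [-1.1, 0.2, 5.0]
width: 0.034
grasp_force: 36.6
```

Seated. Release and rise.

Request:
carry_out:
  commands:
    - {"slide": [0,0,0],"twist": [0,0,0],"grip": 0}
    - {"slide": [0,0,0],"twist": [0,0,0],"grip": -0.3}
    - {"slide": [0,0,0],"twist": [0,0,0],"grip": -0.3}
    - {"slide": [0,0,-2],"twist": [0,0,0],"grip": -0.3}
    - {"slide": [0,0,-5],"twist": [0,0,0],"grip": -0.3}
    - {"slide": [0,0,-9],"twist": [0,0,0],"grip": -1}
    - {"slide": [0,0,-9],"twist": [0,0,0],"grip": -1}

```text
t: 16.4
tool_pos: [0.6067, -0.3149, 0.1303]
tool_rot: [-3.139, -0.008, -0.471]
contact_force: [0.7, 0.0, -0.6]
width: 0.0853
grasp_force: 0.0
```

```bash
python3 - <<'E'
from h import *
s=observe(); print(s["tool_pos"],np.degrees(s["tool_rot"]),s["width"])
go(358,-233.5,90,-18.7)
E
```

```text
[ 0.60668896 -0.31487036  0.1302931 ] [-179.87019747   -0.43612387  -27.00233634] 0.08525937216241529
slide [-25.88   4.05   3.82] twist [-0.1 -0.4 -8.3]
```

Request:
carry_out:
  commands:
    - {"slide": [-4,0.6,0],"twist": [0,0,-2],"grip": -1}
    - {"slide": [-9,1.4,0],"twist": [0,0,-4],"grip": -1}
    - {"slide": [-14,2.2,1],"twist": [0,0,-5],"grip": -1}
    - {"slide": [-19,3,2],"twist": [0,0,-6.5],"grip": -1}
    - {"slide": [-24,3.8,3],"twist": [0,0,-8.3],"grip": -1}
    - {"slide": [-25.9,4.1,3.8],"twist": [0,0,-8.3],"grip": -1}
    - {"slide": [-25.9,4.1,3.8],"twist": [0,0,-8.3],"grip": -1}
    - {"slide": [-25.9,4.1,3.8],"twist": [0,0,-8.3],"grip": -1}

```text
t: 17.4
tool_pos: [0.3564, -0.2333, 0.0885]
tool_rot: [-3.139, -0.002, -0.327]
contact_force: [-0.1, -0.4, -0.2]
width: 0.0851
grasp_force: 0.0
```

```bash
python3 - <<'E'
from h import *
s=observe(); print(s["tool_pos"],np.degrees(s["tool_rot"]),s["width"],s["joint_positions"])
go(358,-233.5,28,-18.7)
E
```

```text
[ 0.35639692 -0.23326378  0.08851013] [-1.79872039e+02 -1.18178152e-01 -1.87126874e+01] 0.08506752410767048 [-0.68108797  0.31634322  2.02672562  0.00392783  0.79736854  1.21356174]
slide [ 0.15 -0.02  6.05] twist [-0.1 -0.1 -0. ]
```

Request:
carry_out:
  commands:
    - {"slide": [0.1,0,2.5],"twist": [0,0,0],"grip": -1}
    - {"slide": [0.1,0,4.5],"twist": [0,0,0],"grip": -1}
    - {"slide": [0.1,0,5.7],"twist": [0,0,0],"grip": -1}
    - {"slide": [0.1,0,6.1],"twist": [0,0,0],"grip": -0.8}
    - {"slide": [0.1,0,6.1],"twist": [0,0,0],"grip": 1}
    - {"slide": [0.1,0,6.1],"twist": [0,0,0],"grip": 1}
    - {"slide": [0.1,0,6.1],"twist": [0,0,0],"grip": 1}
    - {"slide": [0.1,0,6.1],"twist": [0,0,0],"grip": 1}

```text
t: 18.4
tool_pos: [0.356, -0.2325, 0.0276]
tool_rot: [-3.139, -0.001, -0.326]
contact_force: [-1.1, -0.2, -0.3]
width: 0.0592
grasp_force: 38.0
```

Request:
carry_out:
  commands:
    - {"slide": [0,0,-0.8],"twist": [0,0,0],"grip": 1}
    - {"slide": [0,0,-3],"twist": [0,0,0],"grip": 1}
    - {"slide": [0,0,-6],"twist": [0,0,0],"grip": 1}
    - {"slide": [0,0,-7],"twist": [0,0,0],"grip": 1}
    - {"slide": [0,0,-7],"twist": [0,0,0],"grip": 1}

```text
t: 19.02
tool_pos: [0.3562, -0.2329, 0.098]
tool_rot: [-3.14, -0.002, -0.326]
contact_force: [-0.5, 1.1, -1.3]
width: 0.0592
grasp_force: 38.2
```

```bash
python3 - <<'E'
from h import *
s=observe(); print(s["tool_pos"],np.degrees(s["tool_rot"]),s["width"])
c=vision.capture("scene"); p=proj(c,s["tool_pos"]); print(p); x,y=p.astype(int)
cv2.imwrite("pics/p7.png",cv2.resize(c["color"][y-60:y+60,x-70:x+130],None,fx=4,fy=4))
go(646,-231,110,-27)
E
```

```text
[ 0.356223   -0.23291024  0.09800501] [-1.79880460e+02 -1.20784377e-01 -1.87064964e+01] 0.05919242619811976
[249.89740491 209.85774582]
slide [27.44 -9.46 -1.23] twist [-0.2 -0.   8.3]
```

View pics/p7.png

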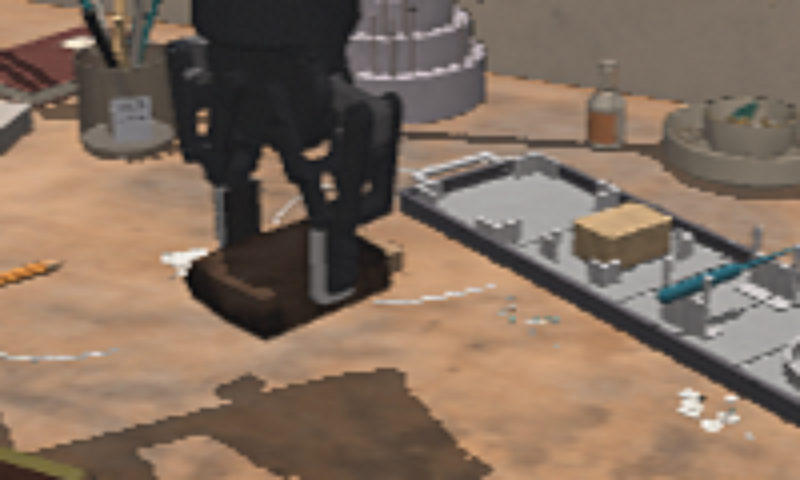

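The charcoal is held level and the brick sits inside its nest's corners. Carrying the charcoal over.

Request:
carry_out:
  commands:
    - {"slide": [3,-1,-0.5],"twist": [0,0,1],"grip": 1}
    - {"slide": [7.5,-2.6,-1.2],"twist": [0,0,3],"grip": 1}
    - {"slide": [12.5,-4.3,-1.2],"twist": [0,0,4],"grip": 1}
    - {"slide": [17.5,-6,-1.2],"twist": [0,0,5],"grip": 1}
    - {"slide": [22.5,-7.8,-1.2],"twist": [0,0,7],"grip": 1}
    - {"slide": [26,-9,-1.2],"twist": [0,0,8],"grip": 1}
    - {"slide": [27.3,-9.4,-1.2],"twist": [0,0,8.3],"grip": 1}
    - {"slide": [27.3,-9.4,-1.2],"twist": [0,0,8.3],"grip": 1}

```text
t: 20.08
tool_pos: [0.6439, -0.2308, 0.1079]
tool_rot: [-3.139, 0.003, -0.471]
contact_force: [0.0, -0.3, -0.8]
width: 0.0595
grasp_force: 38.2
```

```bash
python3 - <<'E'
from h import *
s=observe(); print(s["tool_pos"],np.degrees(s["tool_rot"]),s["width"],s["contact_force"])
go(645,-231,34,-27)
E
```

```text
[ 0.64387983 -0.2307911   0.10787173] [-179.86546683    0.19104603  -26.96164816] 0.059547963912964415 [ 0.01014569 -0.28576692 -0.7707658 ]
slide [ 0.13 -0.01  7.39] twist [-0.1  0.2  0. ]
```

Request:
carry_out:
  commands:
    - {"slide": [0.1,0,2.5],"twist": [0,0,0],"grip": 1}
    - {"slide": [0.1,0,4.8],"twist": [0,0,0],"grip": 1}
    - {"slide": [0.1,0,6.2],"twist": [0,0,0],"grip": 1}
    - {"slide": [0.1,0,6.9],"twist": [0,0,0],"grip": 1}
    - {"slide": [0.1,0,7.3],"twist": [0,0,0],"grip": 1}
    - {"slide": [0.1,0,7.4],"twist": [0,0,0],"grip": 1}
    - {"slide": [0.1,0,7.5],"twist": [0,0,0],"grip": 1}

```text
t: 20.95
tool_pos: [0.646, -0.2316, 0.0353]
tool_rot: [-3.139, -0.001, -0.471]
contact_force: [0.1, -0.3, -1.3]
width: 0.0592
grasp_force: 38.2
```

Request:
carry_out:
  commands:
    - {"slide": [0,0,0.2],"twist": [0,0,0],"grip": 1}
    - {"slide": [0,0,0.35],"twist": [0,0,0],"grip": 1}
    - {"slide": [0,0,0.35],"twist": [0,0,0],"grip": 1}

```text
t: 21.32
tool_pos: [0.6459, -0.2315, 0.0326]
tool_rot: [-3.139, -0.001, -0.471]
contact_force: [-1.8, 1.4, 5.6]
width: 0.0592
grasp_force: 38.9
```

Request:
carry_out:
  commands:
    - {"slide": [0,0,0],"twist": [0,0,0],"grip": -0.55}
    - {"slide": [0,0,0],"twist": [0,0,0],"grip": -0.62}
    - {"slide": [0,0,0],"twist": [0,0,0],"grip": -0.62}
    - {"slide": [0,0,-2],"twist": [0,0,0],"grip": -0.62}
    - {"slide": [0,0,-6],"twist": [0,0,0],"grip": -0.62}
    - {"slide": [0,0,-11],"twist": [0,0,0],"grip": -0.62}
    - {"slide": [-6,0,-14],"twist": [0,0,0],"grip": -0.62}
    - {"slide": [-12,0,-14],"twist": [0,0,0],"grip": -0.62}

```text
t: 22.32
tool_pos: [0.5419, -0.1789, 0.1754]
tool_rot: [-3.138, -0.009, -0.472]
contact_force: [-0.2, 0.7, 0.0]
width: 0.0691
grasp_force: 0.0
```

Request:
carry_out:
  commands:
    - {"slide": [-4,4,0],"twist": [0,0,0],"grip": -0.62}
    - {"slide": [-6,9,0],"twist": [0,0,0],"grip": -0.62}
    - {"slide": [-9,14,0],"twist": [0,0,0],"grip": -0.62}
    - {"slide": [-12,19,0],"twist": [0,0,0],"grip": -0.62}
    - {"slide": [-14,24,0],"twist": [0,0,0],"grip": -0.62}
    - {"slide": [-16,28,0],"twist": [0,0,0],"grip": -0.62}
    - {"slide": [-17,30,0],"twist": [0,0,0],"grip": -0.62}
    - {"slide": [-17,30,0],"twist": [0,0,0],"grip": -0.62}

```text
t: 23.32
tool_pos: [0.2514, -0.3694, 0.1716]
tool_rot: [-3.14, -0.002, -0.475]
contact_force: [0.4, 0.2, 0.3]
width: 0.0692
grasp_force: 0.0
```

```bash
python3 - <<'E'
from h import *
s=observe(); print(s["tool_pos"],s["contact_force"])
c=vision.capture("top"); d=vision.capture("scene")["color"]
a=cv2.resize(c["color"][120:300,150:450],(600,360)); b=cv2.resize(d[170:280,240:450],(600,314))[:240]
cv2.imwrite("pics/p8.png",np.vstack([a,b]))
E
```

```text
[ 0.25142281 -0.36940553  0.17158817] [0.40582065 0.19816683 0.29503368]
```

View pics/p8.png

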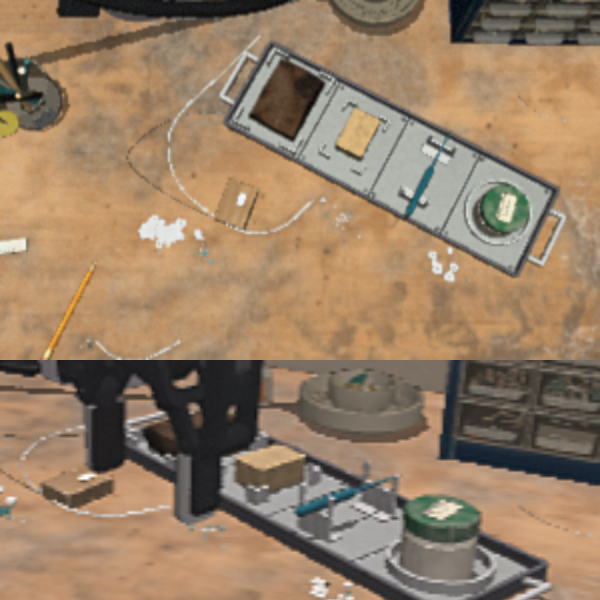

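All four things sit in their holders: charcoal (286,99), brick (357,133), pick across both forks (408,215 to 447,135), and pot in its ring (500,208). The forming block and pencil have not moved. Handing in.

```bash
python3 -c "
from bench import ticket; print(ticket.finish_job())"
```

```text
the job is handed in; nothing more can be done
None
```

The job is handed in: charcoal block, fire brick, flux pot and solder pick are each in their own holder, and the forming block and pencil were left untouched. This rests on the final camera views; the hand-in returned no verdict.

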